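# Catch the capsule box's falling lid and lower it shut

### The arm

A 6-joint arm with a two-finger parallel gripper is mounted at the origin on a cart in front of the work surface, level with it; the furniture and walls round the work are solid. World frame = base frame: x ahead of the robot, y to its left, z up, the work surface at z = 0. Lengths are in m, angles in rad, forces in N, time in s.
With the tool pointing down it reaches from about 0.275 to 0.775 m from the base axis. Payload 14.6 kg.
Tool frame: the origin (TCP) lies on the centre line of the jaws, within the pads' length; the fingertips stand 19 mm ahead of it and the grasp point (between the pads) is the TCP (env.tip_extent is the distance from the TCP to the fingertips, in m); z points along the fingers, y is the line along which they close (so a half turn about z gives the same grasp; the last joint's range is limited). The gripper opens to 85 mm and grips with 20 to 120 N. Pads are 22 mm wide; open, the fingers measure 114 mm over their backs; the gripper's body (76 mm by 85 mm) begins 54 mm behind the grasp point. The pads swing forward as they close: fully open they stand 13 mm farther back than shut.
Start: joints at [1.133, 0.263, -0.048, 1.259, 0, 1.415], TCP at [0.147, 0.504, 0.25] pointing down, gripper open.
Joint ranges: [-2.65, 2.65], [-0.89, 1.7], [-1.18, 1.37], [-2.13, 2.11], [-1.35, 1.29], [-3.14, 3.14]. Speed limits (rad/s): [1.89, 1.89, 2.57, 2.79, 3.14, 3.14].

### API

Orientations are given as a 3x3 rotation matrix whose columns are the frame's x, y, z axes.
In Python, from rig import env, cams gives the robot as it stands.
- The arm moves only by the tool jog_arm, never from a script. Its argument "increments" is text: rows parted by semicolons, each of 7 numbers parted by spaces: the turn, a rotation vector about the world's x, y, z in rad, then the shift along the world's x, y, z in m, then the finger opening in m, from 0 to 0.0854. A call has 1 to 12 rows; each row shifts and turns the commanded pose from where the row before left it; what a row does not reach is not made up. A row lasts 1/10 s, in which the tool goes at most 50 mm and 8.59 degrees, less where a joint would pass 70% of its speed; a pose out of reach is approached as far as the arm can. A call is refused whole if a number of a shift passes 0.05 or a number of a turn 0.15, either way. A call with a gripper value outside its range is refused whole. The fingers move at their own pace and stop on an object; "newtons" is the grip in N (left out, the last holds). Time passes only in rows, so rows that do not move let the fingers close. It gives the time, the measured TCP pose, the force, the opening and the grip force at its end, in the units of the state.
- env.get_state(): the state, without advancing time (a new reading comes with each control period).
- cams.grab_frame(name): name is "scene" or "top" or "wrist"; returns a dict with "pixels" (384x512x3 uint8, red, green, blue), "intrinsics" (3x3 intrinsics, pixels), "position" and "attitude" of the camera in the world; the wrist camera has in their place "tool_from_camera" (4x4, takes a point from camera to tool coordinates, whose origin is the TCP and whose axes are the flange's). Camera axes: x right, y up, looking along -z (the intrinsics and any distortion apply to the point x, -y, -z); pixel columns grow to the right and rows downward; lengths in m; the calibration is good to about 2 mm. A picture is of the moment at which its call begins: read the wrist's pose just before it. There is no depth.
- env.hand_in(): hands the job in; it is judged then, once.
The state is a dict: "t": time; "joints": joint angles; "joint_vel": joint speeds; "tau": joint torques, N m; "tcp_pos": TCP position; "eef_rot": TCP orientation; "contact_force": force on the tool from outside, world axes, zero at the start; "wrist_torque": the same for the moment, N m; "opening": finger opening in m; "finger_force": force on a finger pad.
Only numpy, scipy, OpenCV 4.12 (cv2) and the standard library are available. Lean on these libraries where they do the work, as an engineer would, in place of code of your own. Each camera call takes 0.05 s, during which the arm holds its last target. There are 200 camera calls.

### The job

The lid of the wooden coffee-capsule box stands open, leaning back: tip it forward past upright with a finger, catch it on the back of the fingers when it is part-way down and let it rest there still for a moment, then lower it gently until it is fully shut, never letting it drop or slam. Only touch the lid: do not pinch or press it hard, and do not lift the box, shove it about or shake the capsules out. Leave everything else on the worktop where it is.

Things in the scene. Friction and masses are not known exactly. Their poses are not given: they have to be found in the camera images.
- capsule_box: wooden coffee-capsule box, 115 (its x) x 190 (its y) x 55 mm high, 1.8 kg, standing loose on the worktop, six compartments, four capsules in it. Origin: centre of its underside; z up; +x points to the hinge side (away from the robot, turned up to 0.3 rad either way), -x to the front where the lid shuts.
- box_lid (a joint): hinge of the box's pale lid, rad. 0 = fully shut, pi/2 = upright, 1.72 = leaning back on its stop (the start, within 0.06). It balances at 1.51: between 1.46 and 1.56 it stays put; below that it falls by itself, slowly at first: about 1.25 rad/s x (sine of its angle from the balance, less 0.05), so some 2 s from 1.36 to 0.5; uncaught, it shuts with a bang at 1.2 rad/s.
- lid_hinge (a point): middle of the hinge line, on the box's rear top edge 55 mm above the worktop; the lid's underside (the face towards the robot when open) lies in a plane through this line.
- lid_edge (a point): middle of the lid's free edge, half-way through its thickness. The lid is a flat board 140 mm from hinge line to free edge, 190 mm wide, 8 mm thick, 0.2 kg; this point is 4 mm out from its underside. When shut it overhangs the box front by 25 mm. 1 to 2 N at this edge carries the lid.
- pod_1: brown coffee capsule, 37 mm across, 27 mm high, loose in a compartment of the box; origin at its foot
- pod_2: blue coffee capsule, 37 mm across, 27 mm high, loose in a compartment of the box; origin at its foot
- pod_3: red coffee capsule, 37 mm across, 27 mm high, loose in a compartment of the box; origin at its foot
- pod_5: yellow coffee capsule, 37 mm across, 27 mm high, loose in a compartment of the box; origin at its foot
- mug: bystander: green and white mug, 78 x 116 x 101 mm with handle, origin at its foot
- salt: bystander: salt shaker, glass with black cap, 41 mm across, 85 mm high, origin at its foot
- pepper: bystander: pepper shaker, glass with black cap, 41 mm across, 85 mm high, origin at its foot
- teaspoon: bystander: steel teaspoon 132 mm long, lying on the worktop
- matches: bystander: matchbox 53 x 36 x 15 mm, lying on the worktop

How it is judged:
On the way, in this order (a step that is already met when the one before it is completed fails the run):
1. the lid has been tipped forward past upright (joint below 1.5 rad) (value of joint box_lid below 1.5 rad), for 0.05 s.
2. the falling lid rests on the fingers part-way down (joint 0.3 to 1.2 rad, moving slower than 0.2 rad/s) (value of joint box_lid between 0.3 and 1.2 rad and velocity of joint box_lid between -0.2 and 0.2 rad/s and contact force between the fingers and box_lid above 0.2 N), for 0.2 s.
3. the lid is shut (value of joint box_lid below 0.03 rad), for 0.2 s.
At the end, for the whole second after the job is handed in: The lid is fully shut (joint below 0.03 rad) on the upright, resting box, which has moved less than 30 mm; the four capsules are inside; the other things have moved less than 20 mm (value of joint box_lid below 0.03 rad and distance of capsule_box from where it was at the start of the episode below 0.03 m and angle between capsule_box's own z axis and vertical below 0.05 rad and linear speed of capsule_box below 0.01 m/s and z of each of pod_1, pod_2, pod_3, pod_5 in the frame of capsule_box below 0.03 m and distance of each of mug, salt, pepper, teaspoon, matches from where it was at the start of the episode below 0.02 m); the robot touches nothing.
It fails at once if the lid drops or slams (falls faster than 0.6 rad/s, 85 mm/s at its edge, anywhere in its last 0.3 rad but the final 6 mm) (value of joint box_lid between 0.04 and 0.3 rad and velocity of joint box_lid below -0.6 rad/s).
It fails at once if the lid is pressed or pinched harder than 15 N (contact force between the fingers and box_lid above 15 N).
It fails at once if the box is shoved more than 30 mm, lifted or tipped (distance of capsule_box from where it was at the start of the episode above 0.03 m or height (world z) of capsule_box above 0.012 m or angle between capsule_box's own z axis and vertical above 0.12 rad).
It fails at once if a capsule is taken out of the box (not (z of pod_1 in the frame of capsule_box below 0.03 m) or not (z of pod_2 in the frame of capsule_box below 0.03 m) or not (z of pod_3 in the frame of capsule_box below 0.03 m) or not (z of pod_5 in the frame of capsule_box below 0.03 m)).
It fails at once if a bystander is moved more than 20 mm (distance of any of mug, salt, pepper, teaspoon, matches from where it was at the start of the episode above 0.02 m).
It also fails if it takes over 53 s, if anything falls off the work surface, if the arm or the gripper's body presses on something with over 40 N, if the wrist force passes 120 N, or if a joint passes its speed limit or range.

## Working session

There is one attempt and no reset: what is moved stays moved. The work goes in short steps, Python scripts to look and compute and a tool call to move; the robot and the scene stay as the last step left them, time stands still between calls to the robot, and variables do not carry over. Pictures are saved under pics/ and viewed, at most 12 in all, crops included, and the job is handed in when it is done.

Besides the shell and the picture viewer there is one more tool, called after "Call:" as name(argument=value, ...) on one line, values as JSON. jog_arm: Moves the arm, as the interface text tells. Its arguments: {"type":"object","properties":{"increments":{"type":"string"},"newtons":{"type":"number"}},"required":["increments"]}

```bash
mkdir -p pics; ls
python3 - <<'E'
from rig import env, cams
import cv2,json
s=env.get_state(); print(s)
for n in("scene","top"):
    f=cams.grab_frame(n); cv2.imwrite(f"pics/{n}0.png",f["pixels"][:,:,::-1]); print(n,f["intrinsics"],f["position"],f["attitude"])
E
```

```text
pics
{'t': 0.0, 'joints': array([ 1.13268527e+00,  2.63530451e-01, -4.89188916e-02,  1.25941418e+00,
       -1.89552546e-06,  1.41549103e+00]), 'joint_vel': array([-1.92892311e-04, -9.28673740e-04,  1.64590603e-03, -3.72261575e-04,
        4.95845900e-05,  1.87546819e-03]), 'tau': array([ 1.20072411e-03, -6.37617588e+01,  3.84566796e+01,  1.36703052e-02,
       -5.85332691e-05, -6.52645127e-06]), 'tcp_pos': array([0.14640185, 0.50391187, 0.24982781]), 'eef_rot': array([[-9.60276234e-01,  2.79050805e-01, -4.51018789e-04],
       [ 2.79051122e-01,  9.60275760e-01, -9.67206429e-04],
       [ 1.63202678e-04, -1.05464265e-03, -9.99999431e-01]]), 'contact_force': array([-0.4383775 , -0.72232735,  0.59339687]), 'wrist_torque': array([-0.01357144, -0.02184571, -0.00519711]), 'finger_force': 0.0, 'opening': 0.08536048900426703}
scene [[363.55007506   0.         253.49647739]
 [  0.         363.55007506 192.7025575 ]
 [  0.           0.           1.        ]] [-0.08144536 -0.48823138  0.89220149] [[ 0.71888824  0.50372729 -0.47901828]
 [-0.69500675  0.50811148 -0.50871244]
 [-0.01285765  0.69862833  0.71536923]]
top [[400.75045678   0.         253.41783765]
 [  0.         400.75045678 184.79348618]
 [  0.           0.           1.        ]] [0.34702141 0.13211167 1.34890466] [[ 0.00824074  0.99224863 -0.12399494]
 [-0.99972131  0.01091838  0.02093066]
 [ 0.02212224  0.1237879   0.99206208]]
```

View pics/scene0.png

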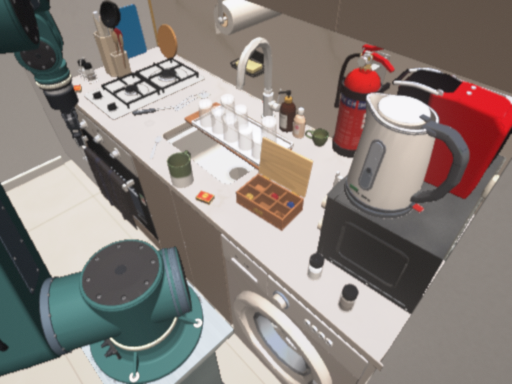

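View pics/top0.png

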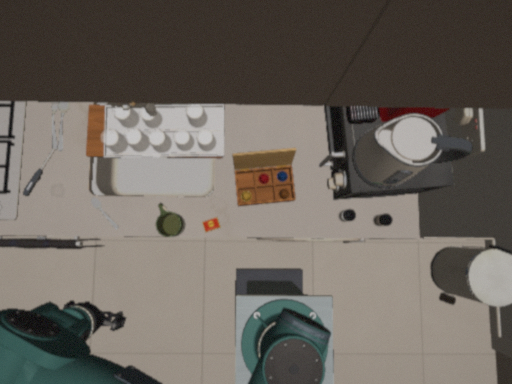

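The scene view shows the open lid at about (285,167) and the box at (270,200). In the top view the box is at (265,185) and the lid at (264,158). I'll enlarge both to read the corners.

Run:
```python
import cv2,numpy as np
a=cv2.imread("pics/scene0.png")[130:235,225:325]; b=cv2.imread("pics/top0.png")[140:215,220:310]
a=cv2.resize(a,None,fx=5,fy=5,interpolation=cv2.INTER_CUBIC); cv2.imwrite("pics/sc.png",a)
b=cv2.resize(b,None,fx=8,fy=8,interpolation=cv2.INTER_CUBIC); cv2.imwrite("pics/tc.png",b)
```

```text
(no output)
```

View pics/sc.png

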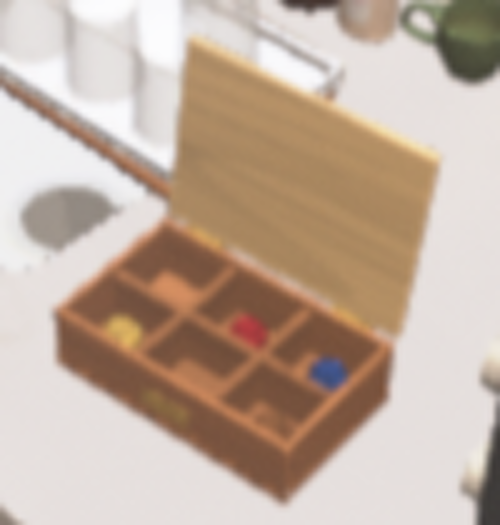

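View pics/tc.png

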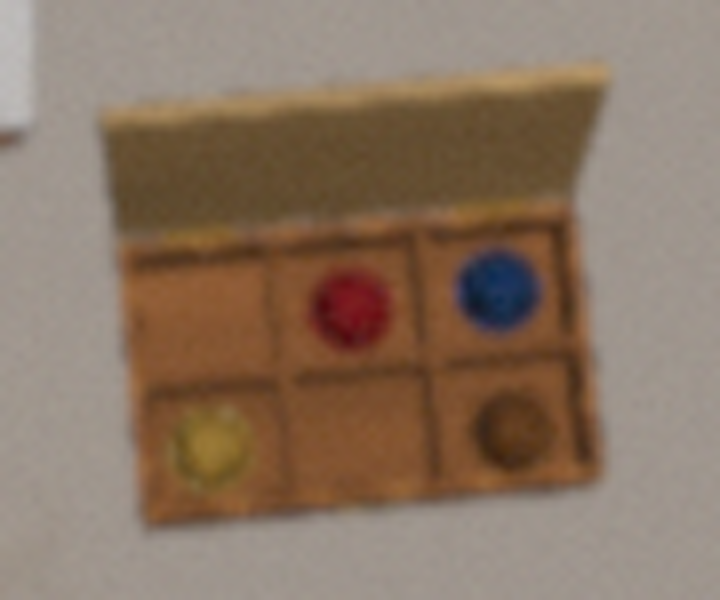

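Top crop: box top corners are near (122,240), (575,205), (602,480) and (147,520), and the lid's free edge runs (107,115)–(608,75). Scene crop: rim corners are near (172,218), (390,345), (288,443) and (60,312), and the lid's top edge runs (190,40)–(437,157).

```bash
cat > h.py <<'E'
import numpy as np
C={"scene":(363.55,253.496,192.703,[-0.08144536,-0.48823138,0.89220149],[[0.71888824,0.50372729,-0.47901828],[-0.69500675,0.50811148,-0.50871244],[-0.01285765,0.69862833,0.71536923]]),
"top":(400.75,253.418,184.793,[0.34702141,0.13211167,1.34890466],[[0.00824074,0.99224863,-0.12399494],[-0.99972131,0.01091838,0.02093066],[0.02212224,0.1237879,0.99206208]])}
def ray(n,p):
    f,cx,cy,o,R=C[n]; d=np.array(R)@[(p[0]-cx)/f,-(p[1]-cy)/f,-1]; return np.array(o),d/np.linalg.norm(d)
def plane(n,p,z): o,d=ray(n,p); return o+d*(z-o[2])/d[2]
def tri(p,q):
    (a,u),(b,v)=ray("scene",p),ray("top",q)
    s=np.linalg.lstsq(np.c_[u,-v],b-a,rcond=None)[0]; P,Q=a+u*s[0],b+v*s[1]; return (P+Q)/2,np.linalg.norm(P-Q)
S=lambda x,y:(x/5+225-.4,y/5+130-.4)
T=lambda x,y:(x/8+220-.44,y/8+140-.44)
E
python3 - <<'E'
from h import *
np.set_printoptions(precision=4,suppress=True)
sc=dict(RL=(172,218),RR=(390,345),FR=(288,443),FL=(60,312),EL=(190,40),ER=(437,157))
tp=dict(RL=(122,238),RR=(575,205),FR=(602,480),FL=(147,520),EL=(107,113),ER=(608,72))
for k in sc:
    P,e=tri(S(*sc[k]),T(*tp[k])); print(k,P,round(e,4),plane("scene",S(*sc[k]),.055)[:2],plane("top",T(*tp[k]),.055)[:2])
E
```

```text
RL [0.5607 0.1657 0.0489] 0.0017 [0.5568 0.1605] [0.559 0.166]
RR [ 0.575  -0.0193  0.0513] 0.0017 [ 0.5713 -0.0209] [ 0.575  -0.0194]
FR [ 0.4631 -0.0309  0.0571] 0.0036 [ 0.466  -0.0308] [ 0.4619 -0.03  ]
FL [0.4455 0.1536 0.0485] 0.0029 [0.4426 0.1478] [0.4438 0.1543]
EL [0.5834 0.1694 0.1861] 0.002 [0.7057 0.292 ] [0.6109 0.1729]
ER [ 0.6014 -0.0162  0.19  ] 0.0006 [0.733  0.0744] [ 0.6307 -0.0333]
```

Call:
jog_arm(increments="0 0 0.12 0.02 -0.02 0.02 0; 0 0 0.12 0.03 -0.03 0.02 0; 0 0 0.131 0.03 -0.03 0.02 0; 0.012 -0.137 0 0.03 -0.03 0 0; 0.012 -0.137 0 0.03 -0.03 0 0; 0.012 -0.137 0 0.03 -0.03 0 0; 0.012 -0.137 0 0.03 -0.03 0 0; 0 0 0 0.03 -0.03 0 0; 0 0 0 0.03 -0.03 0 0; 0 0 0 0.03 -0.03 0 0; 0 0 0 0.03 -0.03 0 0;0 0 0 0 0 0 0", newtons=20)

```text
t: 1.3
tcp_pos: [0.4691, 0.1805, 0.3101]
eef_rot: [[-0.849, -0.082, 0.521], [-0.071, 0.997, 0.042], [-0.523, -0.001, -0.852]]
contact_force: [-0.4, -1.3, 0.9]
opening: -0.0001
finger_force: 0.0
```

Call:
jog_arm(increments="0 0 0 0.03 -0.025 0 0; 0 0 0 0.03 -0.025 0 0; 0 0 0 0.03 -0.025 0 0; 0 0 0 0.03 -0.025 0 0; 0 0 0 0.03 -0.0035 -0.02 0; 0 0 0 0.008 0 -0.02 0; 0 0 0 0 0 0 0; 0 0 0 0 0 0 0")

```text
t: 2.1
tcp_pos: [0.6238, 0.0812, 0.2702]
eef_rot: [[-0.85, -0.089, 0.52], [-0.076, 0.996, 0.046], [-0.522, -0.0, -0.853]]
contact_force: [-0.1, 0.5, 0.7]
opening: -0.0001
finger_force: 0.0
```

Run:
```python
from rig import env, cams
import cv2,numpy as np
s=env.get_state(); print(s['t'],s['tcp_pos'],s['contact_force'],env.tip_extent)
a=cams.grab_frame("scene")["pixels"][100:220,215:335,::-1]; b=cams.grab_frame("top")["pixels"][100:220,205:325,::-1]
cv2.imwrite("pics/v1.png",cv2.resize(np.hstack([a,b]),(800,400),interpolation=cv2.INTER_CUBIC))
```

```text
2.1 [0.62379048 0.08123647 0.2702148 ] [-0.10048096  0.46382124  0.66706926] 0.019
```

View pics/v1.png

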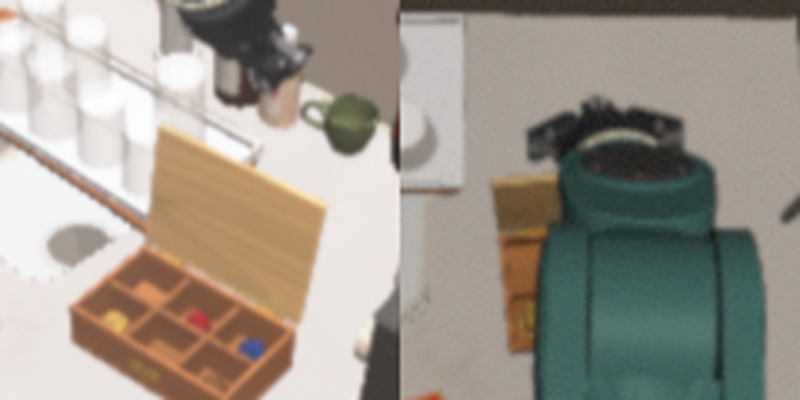

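The fingertip is behind and above the lid, at about (268,88) in the left crop. Next: lower it behind the lid, then creep back towards the robot.

Call:
jog_arm(increments="0 0 0 0 0 -0.02 0; 0 0 0 0 0 -0.02 0; 0 0 0 0 0 -0.02 0; 0 0 0 0 0 -0.01 0; 0 0 0 -0.004 0 0 0; 0 0 0 -0.004 0 0 0; 0 0 0 0 0 0 0; 0 0 0 0 0 0 0")

```text
t: 3.0
tcp_pos: [0.6168, 0.0806, 0.2014]
eef_rot: [[-0.848, -0.088, 0.522], [-0.075, 0.996, 0.046], [-0.524, -0.001, -0.852]]
contact_force: [-1.0, 0.2, -0.5]
opening: -0.0
finger_force: 0.0
```

Call:
jog_arm(increments="0 0 0 -0.004 0 0 0; 0 0 0 -0.004 0 0 0; 0 0 0 0 0 0 0; 0 0 0 0 0 0 0")

```text
t: 3.4
tcp_pos: [0.6084, 0.0807, 0.2004]
eef_rot: [[-0.849, -0.088, 0.521], [-0.075, 0.996, 0.046], [-0.523, -0.0, -0.852]]
contact_force: [0.6, -0.3, -0.2]
opening: -0.0002
finger_force: 0.0
```

Run:
```python
from rig import env, cams
import cv2,numpy as np
s=env.get_state(); print(s['t'],s['tcp_pos'],s['contact_force'])
a=cams.grab_frame("scene")["pixels"][110:210,245:345,::-1]
cv2.imwrite("pics/v2.png",cv2.resize(a,(600,600),interpolation=cv2.INTER_CUBIC))
```

```text
3.4 [0.60843145 0.08065017 0.20038382] [ 0.57457645 -0.34808064 -0.23126752]
```

View pics/v2.png

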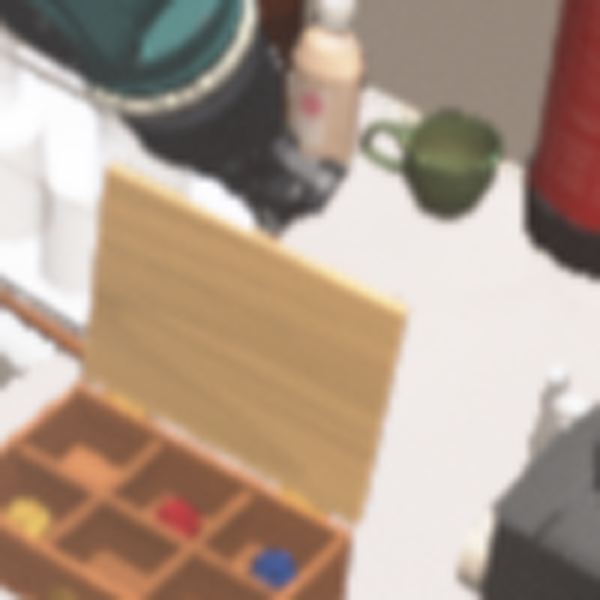

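The finger is behind the lid near its top edge, and the lid's right corner is still at about (312,161), so it hasn't moved. I'll write a lid-angle measure from that corner.

```bash
cat >> h.py <<'E'
import cv2
H=np.array([.567,.072,.055]); UX=np.array([.996,.088,0]); UY=np.array([-.088,.996,0])
def lid():
    from rig import env,cams
    s=env.get_state(); p=s['tcp_pos']-H
    print("t %.2f tcp s %.4f lat %.4f z %.4f"%(s['t'],p@UX,p@UY,p[2]+.055),"F",np.round(s['contact_force'],1))
    im=cams.grab_frame("scene")["pixels"]
    h=cv2.cvtColor(im,cv2.COLOR_RGB2HSV); m=cv2.inRange(h,(11,60,120),(25,170,255)); m[:,:200]=0;m[:,350:]=0;m[:110]=0;m[260:]=0
    m=cv2.morphologyEx(m,cv2.MORPH_OPEN,np.ones((3,3),np.uint8))
    c=max(cv2.findContours(m,cv2.RETR_EXTERNAL,cv2.CHAIN_APPROX_NONE)[0],key=cv2.contourArea)
    v=cv2.approxPolyDP(cv2.convexHull(c),2.0,True)[:,0]
    for q in v:
        o,d=ray("scene",q); t=(-.095-(o-H)@UY)/(d@UY); P=o+d*t-H; a,z=P@UX,P[2]
        r=np.hypot(a,z)
        if .12<r<.16: print(q,"r %.3f theta %.3f"%(r,np.arctan2(z,-a)))
    return im,v
E
python3 -c "
from h import *
print(lid()[1].tolist())"
```

```text
t 3.45 tcp s 0.0422 lat 0.0049 z 0.2004 F [ 0.5 -0.2  0. ]
[312 161] r 0.143 theta 1.709
[[263, 138], [312, 161], [299, 210], [287, 223], [261, 217], [237, 194]]
```

Call:
jog_arm(increments="0 0 0 -0.004 0 0 0; 0 0 0 -0.004 0 0 0; 0 0 0 -0.004 0 0 0; 0 0 0 -0.004 -0.001 0 0; 0 0 0 -0.003 -0.001 0 0; 0 0 0 0 0 0 0; 0 0 0 0 0 0 0")

```text
t: 4.2
tcp_pos: [0.5894, 0.0786, 0.2002]
eef_rot: [[-0.849, -0.088, 0.521], [-0.075, 0.996, 0.045], [-0.523, -0.0, -0.853]]
contact_force: [0.2, 0.6, 0.0]
opening: -0.0003
finger_force: 0.0
```

```bash
python3 -c "
from h import *
lid()"
```

```text
t 4.20 tcp s 0.0229 lat 0.0046 z 0.2002 F [0.2 0.6 0. ]
[309 163] r 0.145 theta 1.599
```

Call:
jog_arm(increments="0 0 0 -0.004 0 0 0; 0 0 0 -0.004 -0.001 0 0; 0 0 0 -0.004 0 0 0; 0 0 0 -0.004 -0.001 0 0; 0 0 0 -0.004 0 0 0; 0 0 0 -0.004 0 0 0; 0 0 0 -0.003 0 0 0; 0 0 0 0 0 0 0")

```text
t: 5.05
tcp_pos: [0.5621, 0.0767, 0.2003]
eef_rot: [[-0.849, -0.088, 0.521], [-0.075, 0.996, 0.046], [-0.523, -0.0, -0.853]]
contact_force: [0.5, -0.1, 0.6]
opening: -0.0
finger_force: 0.0
```

```bash
python3 -c "
from h import *
lid()"
```

```text
t 5.05 tcp s -0.0045 lat 0.0051 z 0.2003 F [ 0.5 -0.1  0.6]
[304 169] r 0.139 theta 1.429
```

Call:
jog_arm(increments="0 0 0 -0.003 0 0 0; 0 0 0 -0.003 0 0 0; 0 0 0 0 0 0.035 0; 0 0 0 0 0 0.035 0; 0 0 0 -0.033 -0.004 0 0; 0 0 0 -0.033 -0.004 0 0; 0 0 0 -0.033 -0.004 0 0; 0 0 0 0 0 -0.035 0; 0 0 0 0 0 -0.035 0; 0 0 0 0 0 -0.033 0")

```text
t: 6.1
tcp_pos: [0.457, 0.0646, 0.1666]
eef_rot: [[-0.848, -0.088, 0.522], [-0.075, 0.996, 0.045], [-0.524, -0.001, -0.852]]
contact_force: [1.0, -0.6, 0.4]
opening: 0.0002
finger_force: 0.0
```

```bash
python3 -c "
from h import *
im,v=lid();print(v.tolist())
cv2.imwrite('pics/v3.png',cv2.resize(im[110:230,225:345,::-1],(600,600),interpolation=cv2.INTER_CUBIC))"
```

```text
t 6.10 tcp s -0.1102 lat 0.0023 z 0.1666 F [ 1.  -0.6  0.4]
[299 177] r 0.129 theta 1.240
[[256, 154], [274, 161], [299, 177], [303, 192], [302, 201], [284, 220], [260, 216], [244, 205], [237, 193]]
```

View pics/v3.png

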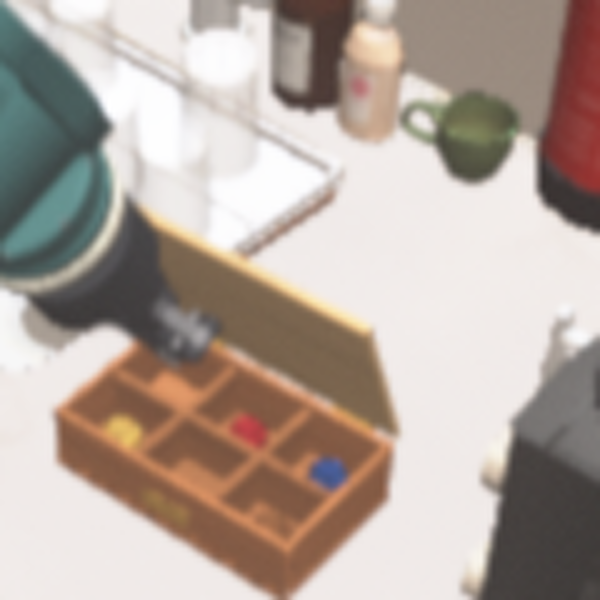

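The lid is at about 1.25 rad, falling freely, and the finger is in front of it at about (195,340). I'll nudge 12 mm under its path and wait for it to land.

Call:
jog_arm(increments="0 0 0 0.006 0 0 0; 0 0 0 0.006 0.001 0 0; 0 0 0 0 0 0 0; 0 0 0 0 0 0 0; 0 0 0 0 0 0 0; 0 0 0 0 0 0 0; 0 0 0 0 0 0 0; 0 0 0 0 0 0 0; 0 0 0 0 0 0 0; 0 0 0 0 0 0 0; 0 0 0 0 0 0 0; 0 0 0 0 0 0 0")

```text
t: 7.35
tcp_pos: [0.4695, 0.0657, 0.1672]
eef_rot: [[-0.849, -0.088, 0.521], [-0.075, 0.996, 0.046], [-0.523, -0.0, -0.853]]
contact_force: [-0.3, 1.1, 0.1]
opening: -0.0004
finger_force: 0.3
```

```bash
python3 -c "
from h import *
im,v=lid();print(v.tolist())
cv2.imwrite('pics/v4.png',cv2.resize(im[130:230,225:325,::-1],(600,600),interpolation=cv2.INTER_CUBIC))"
```

```text
t 7.35 tcp s -0.0977 lat 0.0023 z 0.1672 F [-0.3  1.1  0.1]
[292 186] r 0.133 theta 0.979
[[237, 191], [247, 182], [274, 176], [292, 186], [303, 195], [303, 199], [284, 220], [261, 216], [252, 211]]
```

View pics/v4.png

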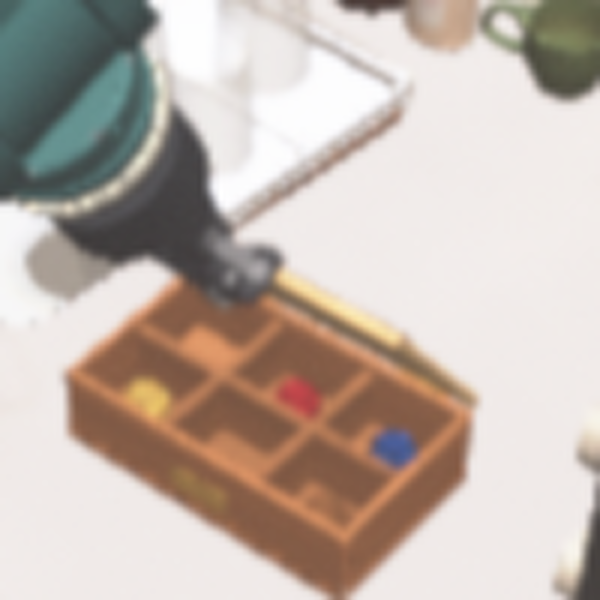

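The lid edge sits on the finger at about (275,270), with its right corner at (292,186), so theta is roughly 0.95. I'll wait and check that it is still.

Call:
jog_arm(increments="0 0 0 0 0 0 0; 0 0 0 0 0 0 0; 0 0 0 0 0 0 0; 0 0 0 0 0 0 0; 0 0 0 0 0 0 0; 0 0 0 0 0 0 0")

```text
t: 8.0
tcp_pos: [0.4695, 0.0657, 0.1673]
eef_rot: [[-0.849, -0.088, 0.521], [-0.075, 0.996, 0.046], [-0.523, -0.0, -0.852]]
contact_force: [-0.8, -0.3, -0.7]
opening: -0.0002
finger_force: 0.3
```

```bash
python3 -c "
from h import *
im,v=lid();print(v.tolist())
s=__import__('rig').env.get_state();print(s['finger_force'],s['opening'])"
```

```text
t 8.00 tcp s -0.0977 lat 0.0023 z 0.1673 F [-0.8 -0.3 -0.7]
[292 186] r 0.133 theta 0.979
[280 220] r 0.123 theta 0.037
[[237, 191], [247, 182], [273, 176], [292, 186], [303, 195], [303, 198], [286, 219], [280, 220], [260, 216], [252, 211]]
0.3204121422004391 -4.335485761633614e-05
```

Call:
jog_arm(increments="0 0 0 -0.0027 -0.0002 -0.0032 0; 0 0 0 -0.0027 -0.0002 -0.0032 0; 0 0 0 -0.0027 -0.0002 -0.0032 0; 0 0 0 -0.0027 -0.0002 -0.0032 0; 0 0 0 -0.0027 -0.0002 -0.0032 0; 0 0 0 -0.0027 -0.0002 -0.0032 0; 0 0 0 -0.0026 -0.0002 -0.0033 0; 0 0 0 -0.0026 -0.0002 -0.0033 0; 0 0 0 -0.0026 -0.0002 -0.0033 0; 0 0 0 -0.0026 -0.0002 -0.0033 0; 0 0 0 -0.0026 -0.0002 -0.0033 0")

```text
t: 9.15
tcp_pos: [0.4401, 0.0634, 0.1313]
eef_rot: [[-0.849, -0.088, 0.521], [-0.075, 0.996, 0.046], [-0.523, -0.0, -0.852]]
contact_force: [-0.2, 0.9, -1.5]
opening: -0.0002
finger_force: 0.2
```

```bash
python3 -c "
from h import *
im,v=lid();print(v.tolist())
s=__import__('rig').env.get_state();print(s['finger_force'],s['opening'])"
```

```text
t 9.15 tcp s -0.1271 lat 0.0026 z 0.1313 F [-0.2  0.9 -1.5]
[[252, 172], [259, 171], [303, 196], [299, 206], [285, 220], [258, 215], [239, 202], [237, 190]]
0.3448460897197947 1.2493882742789504e-05
```

Call:
jog_arm(increments="0 0 0 -0.0021 -0.0002 -0.0036 0; 0 0 0 -0.0021 -0.0002 -0.0036 0; 0 0 0 -0.0021 -0.0002 -0.0036 0; 0 0 0 -0.0021 -0.0002 -0.0036 0; 0 0 0 -0.0021 -0.0002 -0.0036 0; 0 0 0 -0.0015 -0.0001 -0.0039 0; 0 0 0 -0.0015 -0.0001 -0.0039 0; 0 0 0 -0.0015 -0.0001 -0.0039 0; 0 0 0 -0.0015 -0.0001 -0.0039 0; 0 0 0 -0.0015 -0.0001 -0.0039 0")

```text
t: 10.2
tcp_pos: [0.4223, 0.0619, 0.0938]
eef_rot: [[-0.849, -0.088, 0.521], [-0.075, 0.996, 0.046], [-0.523, -0.001, -0.852]]
contact_force: [-1.2, 0.1, -0.1]
opening: -0.0
finger_force: 0.4
```

```bash
python3 -c "
from h import *
im,v=lid();print(v.tolist())
cv2.imwrite('pics/v5.png',cv2.resize(im[130:240,215:325,::-1],(600,600),interpolation=cv2.INTER_CUBIC))
s=__import__('rig').env.get_state();print(s['finger_force'],s['opening'])"
```

```text
t 10.20 tcp s -0.1450 lat 0.0027 z 0.0938 F [-1.2  0.1 -0.1]
[[245, 178], [259, 172], [297, 192], [303, 199], [290, 220], [281, 222], [263, 218], [250, 210]]
0.398253503954038 0.00020870341914011476
```

View pics/v5.png

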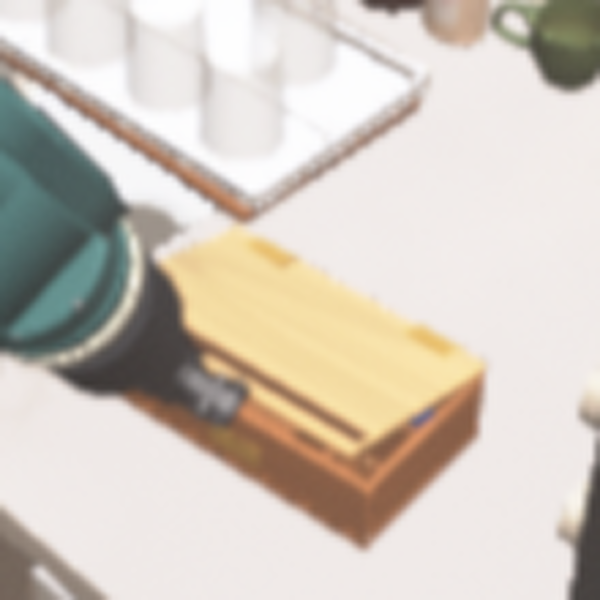

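The lid is about 0.35 rad open, its front edge carried on the finger at about (225,385). I'll keep lowering slowly.

Call:
jog_arm(increments="0 0 0 -0.0008 -0.0001 -0.003 0; 0 0 0 -0.0008 -0.0001 -0.003 0; 0 0 0 -0.0008 -0.0001 -0.003 0; 0 0 0 -0.0008 -0.0001 -0.003 0; 0 0 0 -0.0008 -0.0001 -0.003 0; 0 0 0 -0.0008 -0.0001 -0.003 0; 0 0 0 -0.0004 0 -0.003 0; 0 0 0 -0.0004 0 -0.003 0; 0 0 0 -0.0002 0 -0.003 0; 0 0 0 -0.0002 0 -0.003 0; 0 0 0 -0.0002 0 -0.003 0; 0 0 0 -0.0002 0 -0.003 0")

```text
t: 11.45
tcp_pos: [0.4173, 0.0615, 0.0604]
eef_rot: [[-0.853, -0.088, 0.514], [-0.075, 0.996, 0.045], [-0.516, -0.0, -0.857]]
contact_force: [-13.7, -2.3, 0.8]
opening: -0.0001
finger_force: 6.1
```

Call:
jog_arm(increments="0 0 0 0 0 -0.003 0; 0 0 0 0 0 -0.003 0; 0 0 0 0 0 -0.003 0; 0 0 0 0 0 -0.003 0; 0 0 0 0 0 -0.003 0; 0 0 0 0 0 -0.003 0; 0 0 0 0 0 0 0")

```text
t: 12.15
tcp_pos: [0.4236, 0.0625, 0.0496]
eef_rot: [[-0.859, -0.088, 0.505], [-0.076, 0.996, 0.045], [-0.507, 0.001, -0.862]]
contact_force: [-12.2, -1.3, -0.8]
opening: 0.0001
finger_force: 5.5
```

```bash
python3 -c "
from h import *
im,v=lid()
cv2.imwrite('pics/v6.png',cv2.resize(im[130:240,215:325,::-1],(600,600),interpolation=cv2.INTER_CUBIC))
s=__import__('rig').env.get_state();print(s['finger_force'],s['opening'])"
```

```text
t 12.15 tcp s -0.1436 lat 0.0031 z 0.0496 F [-12.2  -1.3  -0.8]
5.386644769459963 1.6301624255954977e-06
```

View pics/v6.png

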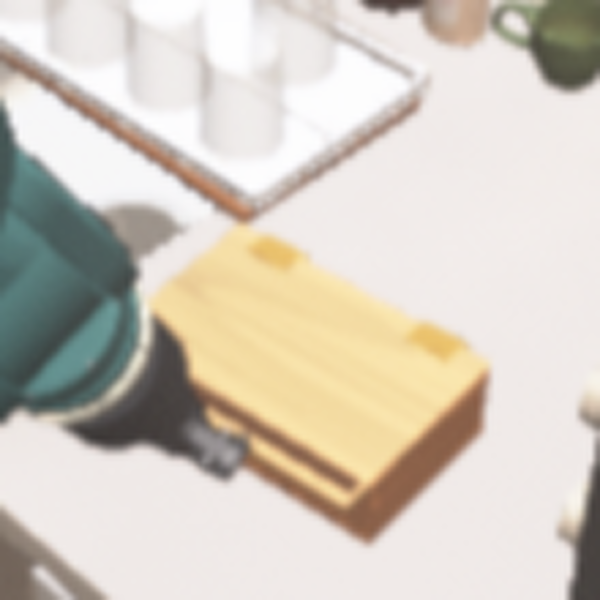

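The lid looks shut or nearly so, but the arm drifted +x and is pressing on the front with about 12 N. I'll check the joints before backing off.

```bash
python3 -c "
from rig import env
s=env.get_state();print(s['joints'].round(3),s['tcp_pos'],s['tau'].round(1))"
```

```text
[-0.108  0.095 -1.177 -0.225  0.099 -0.169] [0.42358561 0.06249591 0.04964679] [ -0.3 -33.   25.9 -10.2   0.8   0. ]
```

Joint 3 is at its limit (-1.177), so straight -x isn't reachable. I'll turn the tool towards vertical while moving back, which frees that joint.

Call:
jog_arm(increments="-0.0044 0.05 0 -0.003 0 0 0; -0.0044 0.05 0 -0.003 0 0 0; 0 0 0 0 0 0 0")

```text
t: 12.5
tcp_pos: [0.4205, 0.0623, 0.0515]
eef_rot: [[-0.903, -0.089, 0.421], [-0.08, 0.996, 0.037], [-0.422, -0.0, -0.906]]
contact_force: [0.2, 0.1, -0.1]
opening: 0.0003
finger_force: 0.0
```

```bash
python3 -c "
from h import *
im,v=lid();print(v.tolist())
s=__import__('rig').env.get_state();print(s['finger_force'],s['joints'].round(3))"
```

```text
t 12.50 tcp s -0.1468 lat 0.0033 z 0.0515 F [ 0.2  0.1 -0.1]
[276 224] r 0.142 theta 0.025
[[256, 173], [265, 173], [303, 196], [296, 214], [284, 225], [276, 224], [262, 216], [251, 200], [246, 181]]
0.0 [-0.095  0.088 -1.077 -0.025  0.077 -0.166]
```

Call:
jog_arm(increments="-0.002 0.03 0 -0.003 0 0 0; -0.002 0.03 0 -0.003 0 0 0; -0.003 0.04 0 -0.004 0 0 0; -0.003 0.04 0 -0.005 0 0 0; -0.004 0.05 0 -0.006 0 0 0; -0.004 0.05 0 -0.008 0 0 0; -0.004 0.05 0 -0.008 0 0 0; -0.004 0.05 0 -0.008 0 0 0; 0 0 0 -0.01 0 0.005 0; 0 0 0 0 0 0 0")

```text
t: 13.55
tcp_pos: [0.3628, 0.0625, 0.0556]
eef_rot: [[-0.992, -0.088, 0.094], [-0.087, 0.996, 0.013], [-0.095, 0.004, -0.995]]
contact_force: [-0.5, -1.0, -0.3]
opening: -0.0003
finger_force: 0.0
```

```bash
python3 -c "
from h import *
im,v=lid();print(v.tolist())
s=__import__('rig').env.get_state();print(s['finger_force'],s['joints'].round(3))
from rig import cams
t=cams.grab_frame('top')['pixels']
cv2.imwrite('pics/v7.png',np.hstack([cv2.resize(im[130:240,215:325,::-1],(400,400),interpolation=cv2.INTER_CUBIC),cv2.resize(t[130:240,190:300,::-1],(400,400),interpolation=cv2.INTER_CUBIC)]))"
```

```text
t 13.55 tcp s -0.2042 lat 0.0085 z 0.0556 F [-0.5 -1.  -0.3]
[276 224] r 0.142 theta 0.025
[[258, 168], [303, 196], [301, 204], [290, 220], [276, 224], [245, 205], [244, 184]]
0.0 [-0.066  0.122 -0.852  0.503  0.019 -0.152]
```

View pics/v7.png

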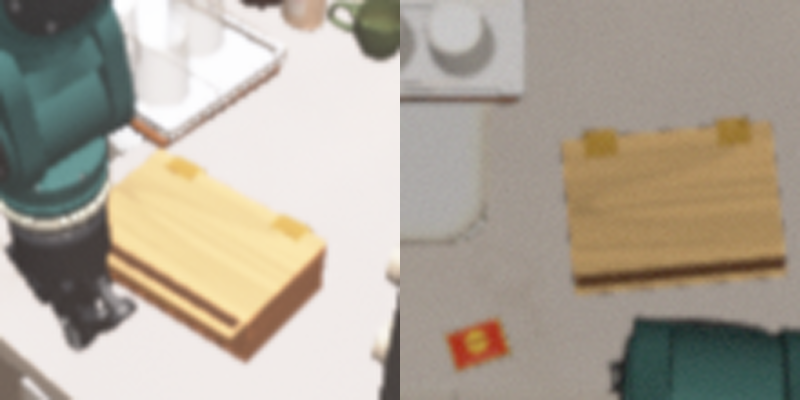

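The lid is flat and shut on the box, and the finger is clear, standing in front of it. The matchbox is where it was.

Call:
jog_arm(increments="0 0 0 0 0 0.02 0; 0 0 0 0 0 0.03 0; 0 0 0 0 0 0.03 0; 0 0 0 0 0 0 0; 0 0 0 0 0 0 0")

```text
t: 14.15
tcp_pos: [0.3643, 0.0623, 0.1358]
eef_rot: [[-0.992, -0.087, 0.095], [-0.087, 0.996, 0.012], [-0.096, 0.004, -0.995]]
contact_force: [0.4, -0.3, -0.5]
opening: 0.0002
finger_force: 0.0
```

```bash
python3 -c "
from rig import env
print(env.get_state()['contact_force']); print(env.hand_in())"
```

```text
[ 0.35702261 -0.29123055 -0.53371486]
the job is handed in; nothing more can be done
None
```

I tipped the lid, caught and held it at about 0.95 rad, lowered it shut and handed in at about 14 s (no verdict returned); near the end joint 3 hit its limit and the finger pressed the lid edge or box front with 12–14 N (15 N is the lid limit), moving the box by an estimated 2–3 mm at most.

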